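# Extend the bench magnifier to its next hole

### The job

On the white magnifier stand (blue button, round lens), press the blue spring button down and slide the white sleeve outwards until the button pops up through the sleeve's other hole, so that the lens stands over the glass slide. Then let go, and leave the sleeve of the grey lamp stand where it is.

Things in the scene. Friction and masses are not known exactly. Their poses are not given: they have to be found in the camera images.
- magnifier: White stand fixed to the black bench: base plate 400 x 90 x 12 mm with a level square boom 94 mm high; a round lens on its front end. Origin: centre of the plate's underside; z up; x along the boom towards the lens, the way the sleeve slides out. Glass slide on a white stage at x = +157 mm; the lens starts at x = +97. A like dark grey stand (red button, lamp head) stands beside it.
- ridge (a point): On the sleeve, travels with it: foot of the rear face of the blue cross ridge (46 mm across, 8 thick, 14 high) on the sleeve's flat top, on its centre line; at the start at x = -3, z = 94 mm of the stand, 17 mm ahead of the button's centre. Axes as the stand's. Closed fingertips that have pressed the button down can move on along +x against this face to push the sleeve out.
- magnifier_sleeve (a joint): How far the white sleeve (48 mm wide, 150 long, 3 mm wall) has slid out along the stand's x, in m: 0 at the start, button in its front hole; 0.060 with the button in the rear hole (holes 26 mm in diameter, 60 mm apart); stop at 0.0615. Friction about 3 N, damped (25 N per m/s). Nothing else holds it but the button.
- magnifier_button (a joint): How far the blue button is pressed down, in m: 0 up, 0.009 flush with the sleeve's top, 0.013 limit. On the fixed inner tube at x = -20, y = 0; 24 mm wide, 45 degree sides, 8 mm flat tip 103 mm above the bench. Spring 2 N up, 5 N down. Up, it locks the sleeve; pressed 5 mm or more, a push (10 to 20 N) takes the sleeve over it, and it pops up at the next hole.
- lamp_sleeve (a joint): How far the grey sleeve of the lamp stand (dark grey base, red button) has slid out, in m: 0 at the start, and to be left there.

How it is judged:
By the outcome, as a careful person would: the job done as asked, in the order asked, and still so for the second after the job is handed in, with the robot touching nothing.
It also fails if it takes over 29 s, if anything falls off the work surface, if the arm or the gripper's body presses on something with over 40 N, if the wrist force passes 120 N, or if a joint passes its speed limit or range.

### The arm

A 6-joint arm with a two-finger parallel gripper is mounted at the origin on the work surface. World frame = base frame: x ahead of the robot, y to its left, z up, the work surface at z = 0. Lengths are in m, angles in rad, forces in N, time in s.
With the tool pointing down it reaches from about 0.275 to 1 m from the base axis. Payload 8.4 kg.
Tool frame: the origin (TCP) lies at the very end of the fingers, on their centre line; the grasp point (between the pads) lies 19 mm behind it; z points along the fingers, y is the line along which they close (so a half turn about z gives the same grasp; the last joint's range is limited). The gripper opens to 85 mm and grips with 20 to 120 N. Pads are 22 mm wide; open, the fingers measure 114 mm over their backs; the gripper's body (76 mm by 85 mm) begins 54 mm behind the grasp point. The pads swing forward as they close: fully open they stand 13 mm farther back than shut.
Start: joints at [1.163, 0.353, 1.633, -0, 1.155, -0.002], TCP at [0.247, 0.574, 0.231] pointing down, gripper open.
Joint ranges: [-2.63, 2.63], [-0.92, 2.1], [0.06, 2.66], [-1.3, 4.44], [0, 2.69], [-3.02, 3.02]. Speed limits (rad/s): [2.22, 2.22, 2.79, 3.14, 3.14, 3.14].

### API

Orientations are given as [roll, pitch, yaw] about the fixed x, y, z axes, in that order (R = Rz(yaw) Ry(pitch) Rx(roll)).
In Python, from rig import monitor, viewer, workorder gives the robot as it stands. The module is installed in compiled form; this text tells all that it offers.
- The arm moves only by the shell command python3 -m handwheel 'ROWS'. ROWS is JSON, a list of rows, each a list of 3 entries, a list of its own where there are three numbers: the gripper's target within -1 to 1 (shut at 1, half-way at 0, fully open at -1), then the shift along the world's x, y, z in m, then the turn about the world's z in degrees. A call has 1 to 10 rows; each row is the pose to reach, as a shift and turn from the pose commanded when the call began; what a row does not reach only later rows make up. A row lasts 1/10 s, in which the tool goes at most 50 mm and 8.59 degrees, less where a joint would pass 70% of its speed; a pose out of reach is approached as far as the arm can. A call with a gripper value outside its range is refused whole. The fingers move at their own pace and stop on an object; the grip force is fixed at half the most. Time passes only in rows, so rows that repeat a pose let the fingers close. It gives the time, the measured TCP pose, the force, the opening and the grip force at its end, in the units of the state.
- monitor.observe(): the state, without advancing time (a new reading comes with each control period).
- viewer.get_image(name): name is "side" or "top" or "wrist"; returns a dict with "img" (384x512x3 uint8, red, green, blue), "z_map" (384x512 float32, m along the optical axis (not along the pixel's ray), 0 where there is no reading), "fx", "fy", "cx", "cy" (pixels), "camera_from_world" (4x4, takes a point from world to camera coordinates). Camera axes: x right, y down, z forward; pixel columns grow to the right and rows downward; lengths in m; the calibration is good to about 2 mm. A picture is of the moment at which its call begins.
- workorder.sign_off(): hands the job in; it is judged then, once.
Trained networks look in a picture, given as the dict that the camera call returned (one of the last four; its "shot" number tells which), for a name from the list of things; names that differ only in an ending like _2 or _b are one class to them, and where a whole thing is asked for, a point or a joint stands for the part that bears it (a point fixed in the world has none). Each returns a list of dicts, best first, with "confidence" (0 to 1); they miss things now and then, are a little off and sometimes report something else, mostly with a low value. They report only what shows in the picture. A call takes as long as a camera call.
- viewer.cut_out(target, picture): "region" (384x512 bool, what is visible of it) and "bbox" ([centre column, centre row, width, height] in pixels, round what is visible of it).
- viewer.spot_point(target, picture): "centre" ([column, row] in pixels: a listed point, or the origin of a listed thing).
The state is a dict: "clock": time; "q": joint angles; "dq": joint speeds; "joint_efforts": joint torques, N m; "position": TCP position; "tool_rot": TCP orientation; "ft_force": force on the tool from outside, world axes, zero at the start; "torque": the same for the moment, N m; "finger_gap": finger opening in m; "grasp_force": force on a finger pad.
Only numpy, scipy, OpenCV 4.12 (cv2) and the standard library are available. Lean on these libraries where they do the work, as an engineer would, in place of code of your own. Each camera call takes 0.05 s, during which the arm holds its last target. There are 200 camera calls.

## Working session

There is one attempt and no reset: what is moved stays moved. The work goes in short steps, Python scripts to look and compute and a shell command to move; the robot and the scene stay as the last step left them, time stands still between calls to the robot, and variables do not carry over. Pictures are saved under pics/ and viewed, at most 10 in all, crops included, and the job is handed in when it is done.

```bash
mkdir -p pics
cat > h.py <<'E'
import numpy as np, cv2
from rig import monitor, viewer, workorder
def w(p,uv,z=None):
    """pixel -> world by depth (z None) or by world plane height z"""
    T=np.linalg.inv(p["camera_from_world"]); u,v=uv
    d=np.array([(u-p["cx"])/p["fx"],(v-p["cy"])/p["fy"],1.])
    if z is None:
        s=p["z_map"][int(round(v)),int(round(u))]
    else: s=(z-T[2,3])/(T[:3,:3]@d)[2]
    return T[:3,:3]@(d*s)+T[:3,3]
def cloud(p):
    T=np.linalg.inv(p["camera_from_world"]); v,u=np.mgrid[:384,:512]; z=p["z_map"]
    P=np.stack([(u-p["cx"])/p["fx"]*z,(v-p["cy"])/p["fy"]*z,z],-1)
    return P@T[:3,:3].T+T[:3,3]
def save(p,n): cv2.imwrite("pics/"+n,p["img"][:,:,::-1])
E
python3 - <<'E'
from h import *
np.set_printoptions(precision=4,suppress=True)
s=monitor.observe();print(s["clock"],s["position"],s["tool_rot"],s["finger_gap"],s["ft_force"])
ims=[]
for c in ["top","side"]:
    p=viewer.get_image(c);ims.append(p["img"])
    for t in ["magnifier","ridge","magnifier_button"]:
        for r in viewer.spot_point(t,p)[:3] if t!="magnifier_button" else []: print(c,t,r["centre"],r["confidence"],w(p,r["centre"]),w(p,r["centre"],0.094 if t=="ridge" else 0))
        for r in viewer.cut_out(t,p)[:3]: print(c,t,"cut",r["bbox"],r["confidence"])
    # blue pixels
    hsv=cv2.cvtColor(p["img"],cv2.COLOR_RGB2HSV); m=((hsv[...,0]>100)&(hsv[...,0]<130)&(hsv[...,1]>120)&(hsv[...,2]>60)).astype(np.uint8)
    n,l,st,ce=cv2.connectedComponentsWithStats(m);C=cloud(p)
    for i in range(1,n):
        if st[i,4]>8: print(c,"blue",st[i],ce[i],np.median(C[l==i],0), cv2.minAreaRect(np.argwhere(l==i)[:,::-1].astype(np.float32)))
cv2.imwrite("pics/a.png",cv2.resize(np.vstack(ims)[:,:,::-1],(800,600)) if 0 else cv2.resize(np.hstack(ims)[:,:,::-1],(800,300)))
cv2.imwrite("pics/top.png",ims[0][:,:,::-1])
E
```

```text
0.0 [0.2465 0.5738 0.2305] [-3.1402  0.      2.7358] 0.08585998611494049 [-0.4629  0.7983  0.281 ]
top magnifier [265.7, 275.1] 0.58 [ 0.4733 -0.0263  0.0961] [ 0.4724 -0.0285  0.    ]
top magnifier cut [274.5, 277.0, 278.2, 81.3] 0.9
top ridge [273.8, 277.0] 0.9 [ 0.4705 -0.0374  0.0953] [ 0.4705 -0.0375  0.094 ]
top ridge cut [262.2, 284.6, 189.3, 69.9] 0.95
top ridge cut [255.9, 135.2, 174.8, 50.4] 0.3
top magnifier_button cut [284.3, 276.6, 11.8, 18.5] 0.77
top blue [267 262   7  32 114] [270.1053 277.9298] [ 0.4694 -0.0319  0.1077] ((270.054443359375, 277.5445556640625), (31.343671798706055, 3.5821340084075928), 84.2894058227539)
top blue [278 269  14  15 158] [284.6772 276.    ] [ 0.4718 -0.0524  0.0995] ((284.5000305175781, 276.0000305175781), (13.435027122497559, 13.435027122497559), 45.0)
top blue [  0 275   5  19  85] [  1.8471 283.8235] [0.4653 0.3714 0.0273] ((2.0, 284.0), (18.0, 4.0), 90.0)
side magnifier [306.7, 226.1] 0.68 [0.4653 0.0275 0.0772] [ 0.4718 -0.0313  0.    ]
side magnifier cut [301.1, 226.2, 94.7, 235.3] 0.76
side ridge [314.1, 185.7] 0.87 [ 0.4708 -0.0294
[... 185 characters left out ...]
7    8.1619] [ 1.551  -1.5304 -0.6034] ((130.0, 12.5), (25.0, 150.0), 90.0)
side blue [464   0  48  17 624] [489.9808   6.2115] [ 0.0837 -1.5299 -0.309 ] ((487.5, 7.999999046325684), (46.99999237060547, 15.999998092651367), 0.0)
side blue [509  25   3  58 159] [510.0818  53.3396] [ 0.1516 -0.6463  0.0132] ((510.0, 53.5), (57.0, 2.0), 90.0)
side blue [301 173  29  17 291] [315.0859 181.4708] [ 0.4715 -0.0315  0.1038] ((315.39385986328125, 179.9321746826172), (28.628150939941406, 14.594743728637695), 10.784297943115234)
side blue [295 205  29  17 264] [308.7083 212.3561] [0.4696 0.0007 0.0767] ((308.6455383300781, 212.861083984375), (27.879703521728516, 12.863957405090332), 10.784297943115234)
```

View pics/top.png

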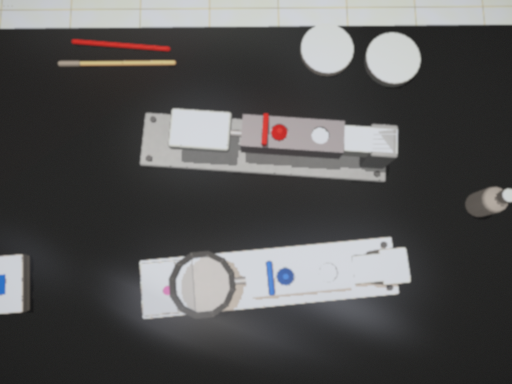

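View pics/a.png

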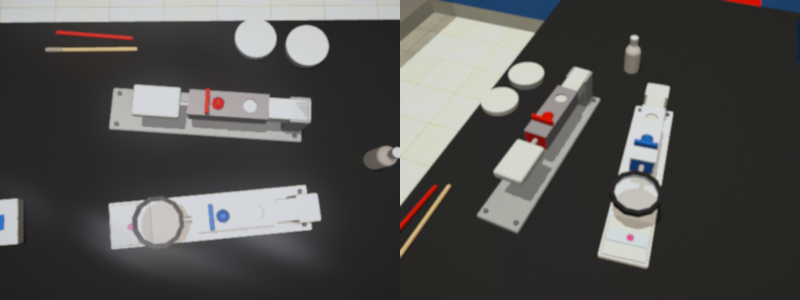

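The top view shows the white stand's lens at (203,285), ridge at (270,278) and button at (285,276). The boom points left, which is world +y. The grey lamp stand is above it around row 140.

Run:
```python
from h import *
np.set_printoptions(precision=4,suppress=True)
p=viewer.get_image("top");C=cloud(p)
m=viewer.cut_out("magnifier",p)[0]["region"]
z=C[...,2]
for lo,hi in [(.006,.018),(.089,.098)]:
    q=C[m&(z>lo)&(z<hi)][:,:2].astype(np.float32)
    r=cv2.minAreaRect(q*1000);print(lo,len(q),r)
print("button",w(p,(284.6,276),.1),"ridge",w(p,(270.1,277.8),.108))
print(np.percentile(z[m],[5,50,95,100]), "lens top",z[270:300,175:235].max())
pl=[w(p,a,.012)[:2] for a in [(141,262),(393,238),(145,317),(398,293)]];print(np.array(pl))
for a,b in [(0,1),(2,3)]:
    d=pl[a]-pl[b];print(np.degrees(np.arctan2(d[1],d[0])),np.linalg.norm(d))
print(np.mean(pl,0))
```

```text
Traceback (most recent call last):
IndexError: list index out of range
```

```bash
python3 - <<'E'
from h import *
np.set_printoptions(precision=4,suppress=True)
p=viewer.get_image("top");C=cloud(p)
m=np.zeros((384,512),bool);m[230:325,130:415]=1
z=C[...,2]
for lo,hi in [(.006,.018),(.089,.098)]:
    q=C[m&(z>lo)&(z<hi)][:,:2].astype(np.float32)
    r=cv2.minAreaRect(q*1000);print(lo,len(q),r)
print("button",w(p,(284.6,276),.1),"ridge",w(p,(270.1,277.8),.108))
print("lens top",np.percentile(z[255:315,165:240],[50,90,99]))
pl=[w(p,a,.012)[:2] for a in [(141,262),(393,238),(145,317),(398,293)]];print(np.array(pl))
for a,b in [(0,1),(2,3)]:
    d=pl[a]-pl[b];print(np.degrees(np.arctan2(d[1],d[0])),np.linalg.norm(d))
print(np.mean(pl,0))
E
python3 -m handwheel '[[1,[0.02,-0.05,0.02],-8],[1,[0.04,-0.10,0.02],-16],[1,[0.05,-0.15,0.02],-24],[1,[0.07,-0.20,0.02],-32],[1,[0.09,-0.25,0.02],-40],[1,[0.11,-0.30,0.02],-48],[1,[0.13,-0.35,0.02],-56],[1,[0.15,-0.40,0.02],-62],[1,[0.17,-0.45,0.02],-62],[1,[0.18,-0.48,0.02],-62]]'
```

```text
0.006 5120 ((469.1920166015625, -33.755950927734375), (90.13677215576172, 400.641357421875), 4.582155227661133)
0.089 4530 ((476.0163879394531, -112.97962951660156), (48.81254959106445, 229.068603515625), 4.524379730224609)
button [ 0.4717 -0.0521  0.1   ] ridge [ 0.4697 -0.0319  0.108 ]
lens top [0.077  0.0812 0.0833]
[[ 0.4955  0.1661]
 [ 0.5275 -0.2307]
 [ 0.412   0.1578]
 [ 0.4421 -0.2333]]
94.59902245615913 0.3981053668781078
94.4063512886998 0.3922202398230897
[ 0.4693 -0.035 ]
clock: 1.75
position: [0.4216, 0.1077, 0.2517]
tool_rot: [3.14, -0.0, 1.654]
ft_force: [1.4, -0.0, 0.4]
finger_gap: -0.0004
grasp_force: 0.0
```

```bash
python3 -m handwheel '[[1,[0.02,-0.05,0],0],[1,[0.04,-0.10,-0.03],0],[1,[0.045,-0.145,-0.08],0],[1,[0.045,-0.147,-0.11],0],[1,[0.045,-0.147,-0.12],0],[1,[0.045,-0.147,-0.12],0],[1,[0.045,-0.147,-0.12],0]]'
python3 - <<'E'
from h import *
np.set_printoptions(precision=4,suppress=True)
s=monitor.observe();print(s["clock"],s["position"],s["tool_rot"],s["ft_force"])
a=viewer.get_image("side");b=viewer.get_image("top")
i=cv2.resize(a["img"][120:260,240:380],(400,400),interpolation=2);j=cv2.resize(b["img"][210:350,200:340],(400,400),interpolation=2)
cv2.imwrite("pics/b.png",np.hstack([i,j])[:,:,::-1])
E
```

```text
clock: 2.45
position: [0.4663, -0.0373, 0.1317]
tool_rot: [-3.141, -0.0, 1.653]
ft_force: [0.2, 0.2, -0.2]
finger_gap: 0.0003
grasp_force: 0.0
2.45 [ 0.4663 -0.0373  0.1317] [-3.1415 -0.0001  1.6535] [ 0.1811  0.2357 -0.1739]
```

View pics/b.png

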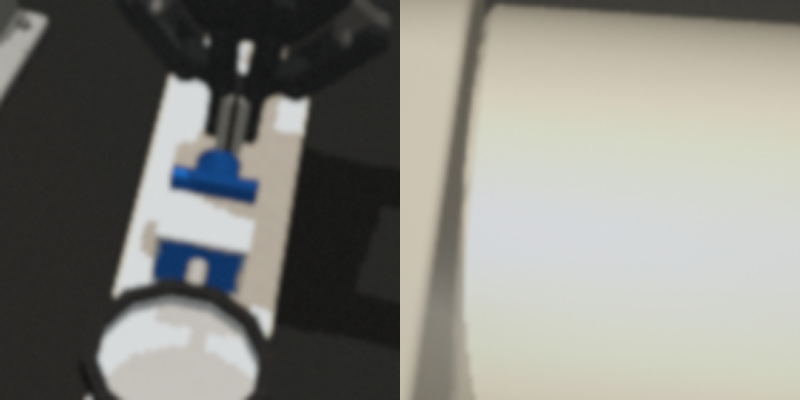

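The side crop shows the closed fingertips hanging over the ridge and button area, about 16 mm too far forward by the state. I'll correct that and then descend to just above the button.

```bash
python3 -m handwheel '[[1,[0.005,-0.016,0],0],[1,[0.005,-0.016,0],0],[1,[0.005,-0.016,-0.01],0],[1,[0.005,-0.016,-0.02],0],[1,[0.005,-0.016,-0.024],0],[1,[0.005,-0.016,-0.024],0]]'
python3 - <<'E'
from h import *
np.set_printoptions(precision=4,suppress=True)
s=monitor.observe();print(s["clock"],s["position"],s["tool_rot"],s["ft_force"])
a=viewer.get_image("side")
i=cv2.resize(a["img"][130:230,260:360],(500,500),interpolation=2)
cv2.imwrite("pics/c.png",i[:,:,::-1])
T=a["camera_from_world"]
q=T[:3,:3]@s["position"]+T[:3,3];print(a["fx"]*q[0]/q[2]+a["cx"],a["fy"]*q[1]/q[2]+a["cy"])
E
```

```text
clock: 3.15
position: [0.4703, -0.053, 0.1063]
tool_rot: [-3.14, -0.0, 1.654]
ft_force: [-1.1, -0.2, 0.6]
finger_gap: 0.0001
grasp_force: 0.0
3.15 [ 0.4703 -0.053   0.1063] [-3.1396 -0.0004  1.6541] [-1.1319 -0.2093  0.5684]
318.47981630703515 172.71202554681938
```

View pics/c.png

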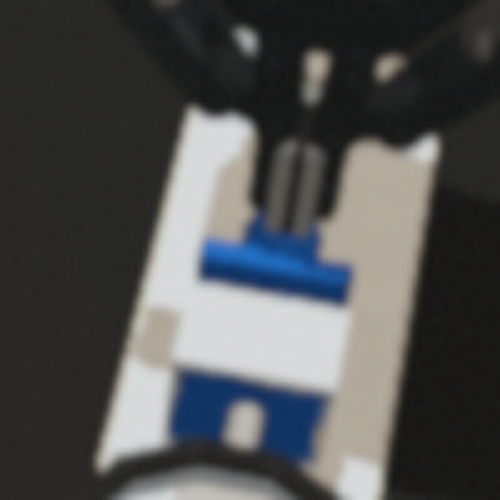

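The fingertips sit right over the button, at about (295,230) in the crop, centred across it and behind the ridge. Next I press.

```bash
python3 -m handwheel '[[1,[0,0,-0.004],0],[1,[0,0,-0.007],0],[1,[0,0,-0.010],0],[1,[0,0,-0.0105],0],[1,[0,0,-0.0105],0],[1,[0,0,-0.0105],0]]'
```

```text
clock: 3.8
position: [0.4714, -0.0534, 0.097]
tool_rot: [3.141, -0.0, 1.654]
ft_force: [0.7, 1.2, 2.3]
finger_gap: 0.0002
grasp_force: 1.5
```

```bash
python3 -m handwheel '[[1,[0,0,-0.001],0],[1,[0,0.003,-0.001],0],[1,[-0.0005,0.006,-0.001],0],[1,[-0.0007,0.009,-0.001],0],[1,[-0.001,0.012,-0.001],0],[1,[-0.001,0.015,-0.001],0],[1,[-0.0015,0.018,-0.001],0],[1,[-0.0015,0.018,-0.001],0]]'
```

```text
clock: 4.6
position: [0.4694, -0.0356, 0.0957]
tool_rot: [-3.141, 0.0, 1.654]
ft_force: [-0.0, -1.4, 0.9]
finger_gap: 0.0002
grasp_force: 0.5
```

```bash
python3 -m handwheel '[[1,[0,0.005,0.001],0],[1,[-0.001,0.010,0.001],0],[1,[-0.001,0.015,0.001],0],[1,[-0.0015,0.020,0.001],0],[1,[-0.002,0.025,0.001],0],[1,[-0.0025,0.030,0.001],0],[1,[-0.003,0.035,0.001],0],[1,[-0.003,0.039,0.001],0],[1,[-0.003,0.039,0.001],0]]'
python3 - <<'E'
from h import *
a=viewer.get_image("side")
i=cv2.resize(a["img"][130:280,240:390],(600,600),interpolation=2)
cv2.imwrite("pics/d.png",i[:,:,::-1])
for r in viewer.spot_point("ridge",a)[:2]: print(r, w(a,r["centre"],.094))
E
```

```text
clock: 5.5
position: [0.4659, 0.0041, 0.0964]
tool_rot: [-3.14, -0.0, 1.654]
ft_force: [-0.8, 0.3, 0.3]
finger_gap: 0.0003
grasp_force: 0.0
{'centre': [307.9, 212.2], 'confidence': 0.83} [0.46823535 0.01567226 0.094     ]
```

View pics/d.png

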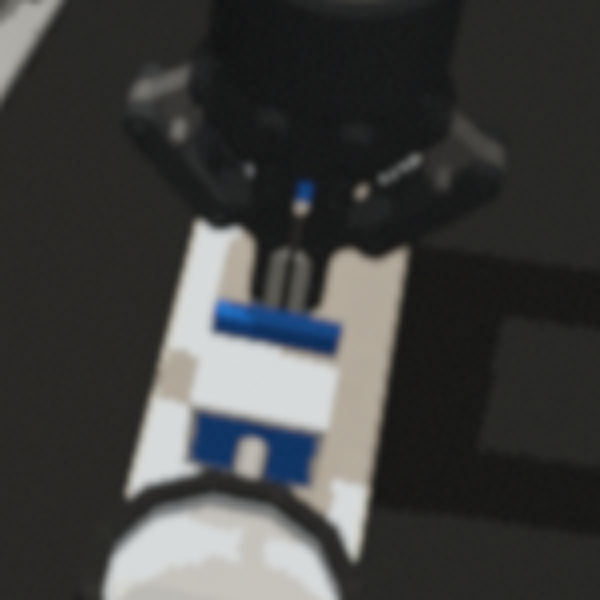

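The sleeve has moved with the fingers, which rest against the ridge at about (280,325) in the crop. It is about 53 mm out, so I push the remaining 7–8 mm slowly.

```bash
python3 -m handwheel '[[1,[0,0.002,0],0],[1,[0,0.004,0],0],[1,[-0.0005,0.005,0],0],[1,[-0.0005,0.006,0],0],[1,[-0.0005,0.007,0],0],[1,[-0.0005,0.007,0],0],[1,[-0.0005,0.007,0],0]]'
python3 - <<'E'
from h import *
a=viewer.get_image("side")
for r in viewer.spot_point("ridge",a)[:2]: print(r, w(a,r["centre"],.094))
E
```

```text
clock: 6.3
position: [0.4659, 0.0106, 0.0967]
tool_rot: [-3.141, -0.0, 1.654]
ft_force: [-0.5, -1.2, -1.0]
finger_gap: 0.0002
grasp_force: 0.8
{'centre': [308.5, 216.7], 'confidence': 0.59} [0.4654679  0.02332484 0.094     ]
```

```bash
python3 -m handwheel '[[1,[0,0.001,0],0],[1,[0,0.001,0],0],[1,[0,0.002,0],0],[1,[0,0.002,0],0]]'
```

```text
clock: 6.8
position: [0.466, 0.0125, 0.0968]
tool_rot: [-3.141, 0.0, 1.654]
ft_force: [-2.1, -4.3, 0.8]
finger_gap: 0.0001
grasp_force: 1.7
```

```bash
python3 -m handwheel '[[1,[0,0.001,0],0],[1,[0,0.001,0],0],[1,[0,0.001,0],0]]'; python3 -m handwheel '[[1,[0.001,-0.005,0.0],0],[1,[0.001,-0.005,0.03],0],[1,[0.001,-0.005,0.08],0],[1,[-0.03,0.04,0.12],0],[1,[-0.05,0.09,0.14],0],[1,[-0.07,0.14,0.14],0],[1,[-0.09,0.19,0.14],0],[1,[-0.11,0.24,0.14],0],[1,[-0.12,0.28,0.14],0],[1,[-0.12,0.31,0.14],0]]'
python3 - <<'E'
from h import *
np.set_printoptions(precision=4,suppress=True)
b=viewer.get_image("top");a=viewer.get_image("side")
i=cv2.resize(b["img"][200:330,130:420],(800,359),interpolation=2)
cv2.imwrite("pics/e.png",i[:,:,::-1])
i=cv2.resize(a["img"][100:280,230:410],(600,600),interpolation=2)
cv2.imwrite("pics/f.png",i[:,:,::-1])
for p in (b,a):
  for r in viewer.spot_point("ridge",p)[:1]: print(r, w(p,r["centre"],.094))
  C=cloud(p);hsv=cv2.cvtColor(p["img"],cv2.COLOR_RGB2HSV); m=((hsv[...,0]>100)&(hsv[...,0]<130)&(hsv[...,1]>120)&(hsv[...,2]>60)).astype(np.uint8)
  n,l,st,ce=cv2.connectedComponentsWithStats(m)
  for k in range(1,n):
    if st[k,4]>20: print(st[k],ce[k],np.median(C[l==k],0),C[l==k][:,2].max())
E
```

```text
clock: 7.1
position: [0.466, 0.0129, 0.0968]
tool_rot: [-3.141, 0.001, 1.654]
ft_force: [-1.8, -8.1, 0.7]
finger_gap: -0.0
grasp_force: 4.0
clock: 8.1
position: [0.3453, 0.3211, 0.2374]
tool_rot: [3.141, -0.002, 1.654]
ft_force: [0.9, -0.3, -0.0]
finger_gap: -0.0
grasp_force: 0.0
{'centre': [228.1, 280.6], 'confidence': 0.77} [0.4665 0.0257 0.094 ]
[223 267   6  32 122] [225.3033 282.2049] [0.465 0.029 0.108] 0.11080766085881955
[278 269  14  15 154] [284.7403 276.0519] [ 0.4717 -0.0524  0.1   ] 0.104885551975622
[  0 275   5  19  83] [  1.8193 284.0241] [0.4653 0.3714 0.0273] 0.030238501174930543
{'centre': [308.0, 218.9], 'confidence': 0.69} [0.4652 0.0274 0.094 ]
[  55    0  151   26 1994] [147.9343   8.1505] [ 1.5514 -1.5304 -0.6036] 0.638838421232849
[309 173  14  10 113] [315.8496 177.6283] [ 0.4722 -0.0484  0.0991] 0.638838421232849
[293 210  31  12 213] [307.7934 215.4695] [0.466  0.0308 0.1064] 0.11028306863013371
[287 238  31  17 280] [301.8929 245.7607] [0.4609 0.0617 0.0759] 0.638838421232849
```

View pics/e.png

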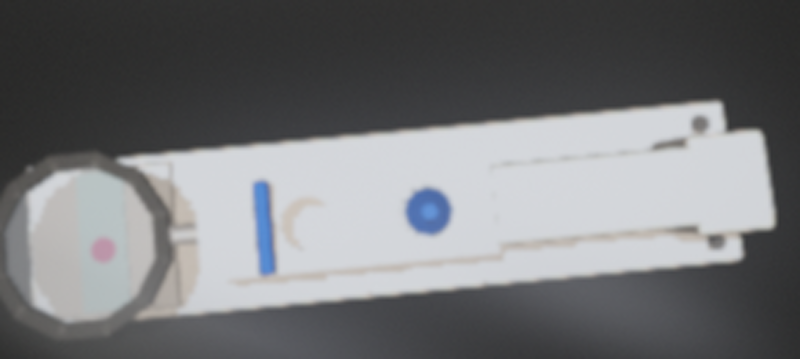

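View pics/f.png

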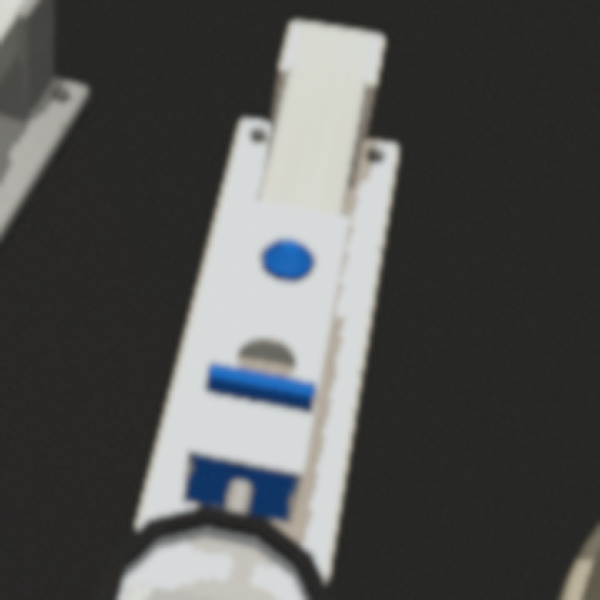

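Both views show the blue button standing up through the rear hole, at (428,210) in the top crop. The front hole is empty and the lens is over the slide. The ridge has moved about 61 mm and the robot is clear.

```bash
python3 -c "
from rig import workorder;print(workorder.sign_off())"
```

```text
the job is handed in; nothing more can be done
None
```

The job is handed in: the white sleeve is out about 60 mm, the blue button is up through the rear hole, the lens stands over the slide, the robot is clear, and the arm never went near the lamp stand.

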